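# Lock the tensioner stud with its second nut

## Task

The first (lower) nut on the tensioner stud is already set; lock it. Run the second, larger nut above it down the thread until it meets the first nut, then tighten it firmly against it by feel, to about 0.6 newton metres; do not force it, the thread strips. Let go of it, and leave the motor, the bracket and the spanner where they are.

Things in the scene. Friction and masses are not known exactly. Their poses are not given: they have to be found in the camera images.
- jam_nut: Second nut, the one to turn: steel hexagon, 38 mm across flats, 44 across corners, 18 thick, level on the upright stud just above the smaller first nut. Origin at its centre, on the stud's axis, half-way up; z up. x, and every 60 degrees from x, is perpendicular to a flat: close the fingers along one of these. Its centre is 42 to 44 mm above the upright's flat top at the end.
- jam_under (a point): Centre of the second nut's underside, 9 mm below its centre. The nut only turns on its thread: clockwise seen from above it goes down 8 mm per turn (1.27 mm per radian). It starts 1.5 to 4.5 mm above the first nut (1.2 to 3.5 rad of turning; the gap is not measured), so it may take more than one grip. Until the nuts meet the thread drags with only 0.08 N m. It stays where it is left.
- stud_top (a point): Top end of the threaded stud, 11 mm above the second nut's top at the start, up to 6 mm more at the end. Once the nuts meet, the turning torque rises by about 1 N m per radian. Tight is about 0.6 N m while turning; below 0.4 N m it may still be loose, above 1 N m the thread strips. Friction takes up part of it when the hand stops or springs back: in small steps of 2 or 3 degrees, 0.4 to 0.6 N m is then read at a standstill.
- stand: Fixed tensioner stand: aluminium plate 150 x 130 x 8 mm, on it a square upright 70 x 70 mm, top 60 mm above the table. The stud, 18 mm thick, stands vertical in its middle. First nut: smaller steel hexagon glued on the stud, 27 mm across flats, 31 corners, 15 thick, its underside 18 to 20 mm above the upright; fingertips pass beside it. Origin: centre of the plate's underside, on the stud's axis.
- motor: Bystander: small dark motor lying on a plate, 62 mm long, 42 mm thick, with a shaft. Origin under its middle, on the table. Leave it alone.
- bracket: Bystander: aluminium angle bracket, 60 x 45 mm, 54 mm tall. Origin at the centre of its underside, on the table. Leave it alone.
- spanner: Bystander: steel open-ended spanner lying flat on the table on the robot's side of the stand. Leave it alone (it does not fit this nut).

How it is judged:
On the way:
1. the second nut has been run down onto the first nut and bears on it (contact force between jam_nut and stand above 5 N).
At the end, for the whole second after the job is handed in: The second nut, released and at rest, presses on the first nut (which belongs to the stand) with more than 60 N: what tightening it with more than about 0.4 N m leaves (contact force between jam_nut and stand above 60 N and angular speed of jam_nut below 0.05 rad/s); the robot touches nothing.
It fails at once if the second nut is forced: it presses on the first nut with more than 220 N (over 1 N m of turning torque) (contact force between jam_nut and stand above 220 N).
It fails at once if the motor is moved more than 15 mm (distance of motor from where it was at the start of the episode above 0.015 m).
It fails at once if the bracket is moved more than 15 mm (distance of bracket from where it was at the start of the episode above 0.015 m).
It fails at once if the spanner is moved more than 15 mm (distance of spanner from where it was at the start of the episode above 0.015 m).
It also fails if it takes over 58 s, if anything falls off the work surface, if the arm or the gripper's body presses on something with over 40 N, if the wrist force passes 120 N, or if a joint passes its speed limit or range.

## Robot

A 6-joint arm with a two-finger parallel gripper is mounted at the origin on the work surface. World frame = base frame: x ahead of the robot, y to its left, z up, the work surface at z = 0. Lengths are in m, angles in rad, forces in N, time in s.
With the tool pointing down it reaches from about 0.3 to 0.775 m from the base axis. Payload 14.6 kg.
Tool frame: the origin (TCP) lies midway between the tips of the shut fingers; the grasp point (between the pads) lies 19 mm behind it; y points along the fingers, x is the direction in which the jaws open and shut, and the axes are right-handed (so a half turn about y gives the same grasp; the last joint's range is limited). The gripper opens to 85 mm and grips with 20 to 120 N. Pads are 22 mm wide; open, the fingers measure 114 mm over their backs; the gripper's body (76 mm by 85 mm) begins 54 mm behind the grasp point. The pads swing forward as they close: fully open they stand 13 mm farther back than shut.
Start: joints at [-0.067, 0.3, 1.521, -0, 1.321, -0.067], TCP at [0.55, -0, 0.231] pointing down, gripper open.
Joint ranges: [-3.03, 3.03], [-0.79, 2.21], [0.23, 2.52], [-1.04, 4.18], [0, 3.07], [-2.55, 2.55]. Speed limits (rad/s): [2.22, 2.22, 2.57, 3.14, 3.14, 3.14].

## Interface

Orientations are given as a unit quaternion [x, y, z, w].
In Python, from workcell import env gives the robot as it stands.
- The arm moves only by the tool servo_tool, never from a script. Its argument "increments" is a list of rows, each a list of 4 numbers: the shift along the tool's x, y, z in m, then the turn about the tool's y in degrees. A call has 1 to 8 rows; each row is the pose to reach, as a shift and turn from the pose commanded when the call began, along the tool's axes at that moment; what a row does not reach only later rows make up. A row lasts 1/12 s, in which the tool goes at most 41.7 mm and 7.16 degrees, less where a joint would pass 70% of its speed; a pose out of reach is approached as far as the arm can. A call with a gripper value outside its range is refused whole. "fingers" is the closure in counts, from 0 (fully open) to 255 (shut), set as the call begins (left out, the last holds). The fingers move at their own pace and stop on an object; "force" is the grip in N (left out, the last holds). Time passes only in rows, so rows that repeat a pose let the fingers close. It gives the time, the measured TCP pose, the force and the opening at its end, in the units of the state.
- env.observe(): the state, without advancing time (a new reading comes with each control period).
- env.read_camera(name): name is "scene" or "side" or "wrist"; returns (picture, depth): 480x640x3 uint8, red, green, blue; 480x640 float32, m along the optical axis (not along the pixel's ray), 0 where there is no reading.
- env.calibration(name): a dict with "camera_matrix" (3x3 intrinsics, pixels), "rvec" (rotation vector, rad) and "tvec" (3), from world to camera coordinates, as OpenCV has them. Camera axes: x right, y down, z forward; pixel columns grow to the right and rows downward; lengths in m; the calibration is good to about 2 mm. A picture is of the moment at which its call begins: read the wrist's pose just before it. calibration takes no time and is no camera call; for the wrist camera it gives the pose at the moment of the call.
- env.finish_job(): hands the job in, once; it reports no verdict.
The state is a dict: "time": time; "joint_positions": joint angles; "joint_velocities": joint speeds; "joint_efforts": joint torques, N m; "eef_pos": TCP position; "tcp_rot": TCP orientation; "ft_force": force on the tool from outside, world axes, zero at the start; "moment": the same for the moment, N m; "width": opening from 0.0 (shut) to 1.0 (fully open).
Only numpy, scipy, OpenCV 4.12 (cv2) and the standard library are available. Lean on these libraries where they do the work, as an engineer would, in place of code of your own. Each camera call takes 0.05 s, during which the arm holds its last target.

## Working session

There is one attempt and no reset: what is moved stays moved. The work goes in short steps, Python scripts to look and compute and a tool call to move; the robot and the scene stay as the last step left them, time stands still between calls to the robot, and variables do not carry over. Pictures are saved under pics/ and viewed, and the job is handed in when it is done.

Besides the shell and the picture viewer there is one more tool, called after "Call:" in YAML: its name, and indented under it one key for each argument. servo_tool: Moves the arm, as the interface text tells. Its arguments: {"type":"object","properties":{"increments":{"type":"array","items":{"type":"array","items":{"type":"number"}}},"fingers":{"type":"number"},"force":{"type":"number"}},"required":["increments"]}

```bash
ls; mkdir -p pics; python3 - <<'E'
from workcell import env
import cv2,numpy as np
s=env.observe(); print(s)
for n in ["scene","side","wrist"]:
    c=env.calibration(n); p,d=env.read_camera(n)
    cv2.imwrite(f"pics/{n}0.png",p[:,:,::-1]); np.savez(f"pics/{n}0.npz",p=p,d=d,K=c["camera_matrix"],r=c["rvec"],t=c["tvec"])
    print(n,c)
E
```

```text
pics
{'time': 0.0, 'joint_positions': array([-6.66160453e-02,  3.00487127e-01,  1.52157937e+00, -1.64438779e-05,
        1.32063439e+00, -6.65957432e-02]), 'joint_velocities': array([ 0.0012994 , -0.00040485,  0.00104797,  0.00033545, -0.00093583,
       -0.00035353]), 'joint_efforts': array([ 2.33377898e-03, -5.43485534e+01, -3.61782753e+01,  2.82532977e-05,
        4.14875918e-03, -3.55991256e-05]), 'eef_pos': array([ 5.49783309e-01, -1.21068149e-06,  2.30713226e-01]), 'tcp_rot': array([-7.07086214e-01,  3.97063198e-04,  3.85592257e-04,  7.07127131e-01]), 'ft_force': array([ 0.95383592, -0.82773408, -0.75138463]), 'moment': array([ 0.02312751,  0.02545009, -0.01381271]), 'width': 0.9983724638241326}
scene {'camera_matrix': array([[491.31267037,   0.        , 313.35495832],
       [  0.        , 491.31267037, 241.27087318],
       [  0.        ,   0.        ,   1.        ]]), 'rvec': array([ 1.83679299,  1.86367105, -0.60708708]), 'tvec': array([-0.07250178, -0.36683323,  1.28283547])}
side {'camera_matrix': array([[617.92520956,   0.        , 317.96682507],
       [  0.        , 617.92520956, 246.79247146],
       [  0.        ,   0.        ,   1.        ]]), 'rvec': array([ 2.20967449, -0.46734729,  0.21081746]), 'tvec': array([-0.46674651,  0.26758351,  1.06513706])}
wrist {'camera_matrix': array([[356.232788  ,   0.        , 324.5097069 ],
       [  0.        , 356.232788  , 242.02263589],
       [  0.        ,   0.        ,   1.        ]]), 'rvec': array([-2.82209703e+00, -5.04977626e-04,  5.68488244e-04]), 'tvec': array([-0.54953597, -0.04115988,  0.38034439])}
```

View pics/scene0.png

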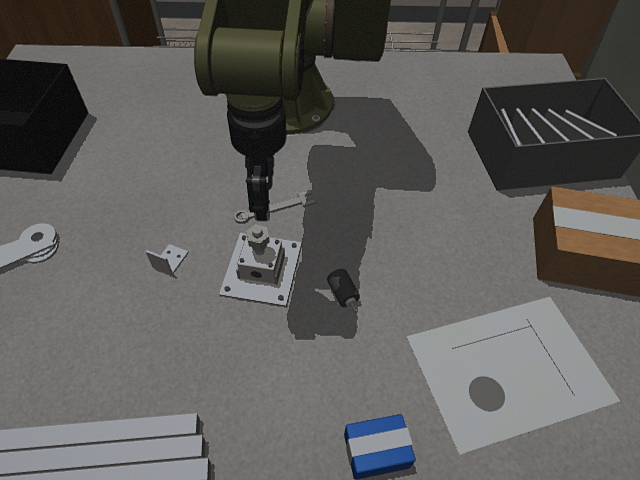

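View pics/side0.png

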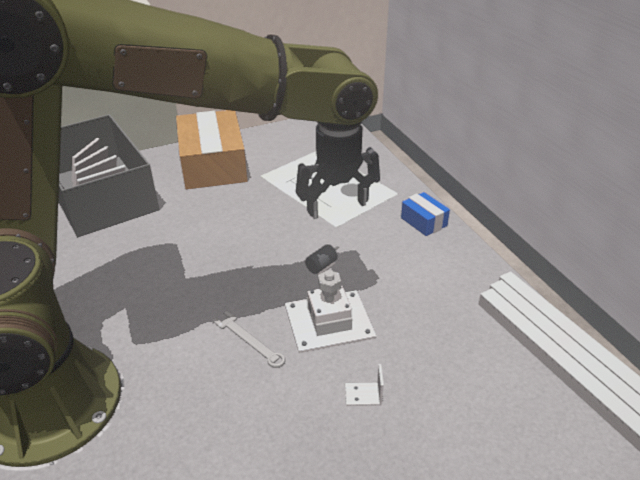

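View pics/wrist0.png

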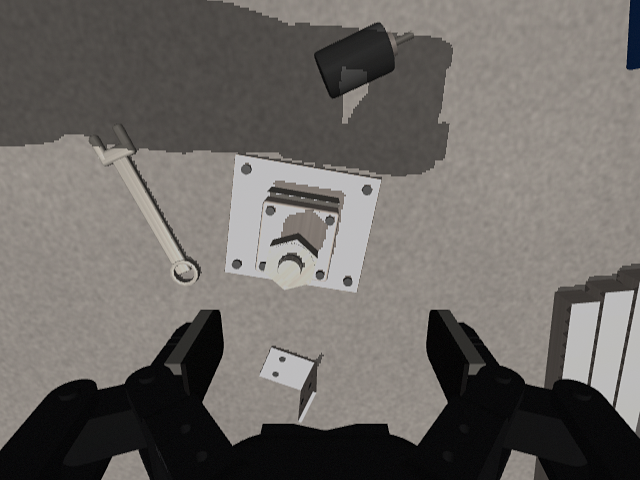

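```bash
cat > h.py <<'E'
import cv2,numpy as np
def load(f):
    z=np.load(f); return z['p'],z['d'],z['K'],cv2.Rodrigues(z['r'])[0],z['t'].ravel()
def pts(d,K,R,t):
    v,u=np.mgrid[0:480,0:640]; X=np.stack([(u-K[0,2])/K[0,0]*d,(v-K[1,2])/K[1,1]*d,d],-1)
    return (X-t)@R   # R^T (X-t)
def ray(u,v,z,K,R,t):
    c=-R.T@t; r=R.T@np.array([(u-K[0,2])/K[0,0],(v-K[1,2])/K[1,1],1.]); return c+r*(z-c[2])/r[2]
E
python3 - <<'E'
from h import *
p,d,K,R,t=load('pics/wrist0.npz')
P=pts(d,K,R,t)
cv2.imwrite('pics/wz.png',cv2.resize(p[140:310,210:400,::-1],None,fx=4,fy=3.5,interpolation=cv2.INTER_NEAREST))
for (a,b) in [(.121,.135),(.110,.118),(.056,.064)]:
    m=(P[...,2]>a)&(P[...,2]<b)&(d>0); m[310:]=0; m[:140]=0; m[:,:210]=0;m[:,400:]=0
    n,l,st,c=cv2.connectedComponentsWithStats(m.astype(np.uint8))
    for i in range(1,n):
        if st[i,4]>60: q=P[l==i]; print(a,b,st[i],c[i],q.mean(0),q.min(0),q.max(0))
print(P[268,285:295])
for v in range(255,300,4): print(v,np.round(P[v,265:320:6,2]*1000))
for n in('scene','side'):
    p,d,K,R,t=load(f'pics/{n}0.npz');P=pts(d,K,R,t)
    m=(P[...,2]>.02)&(P[...,2]<.13)&(d>0)&(P[...,0]>.4)&(P[...,0]<.7)&(abs(P[...,1])<.2)
    for a,b in [(.117,.13),(.057,.063)]:
        k=m&(P[...,2]>a)&(P[...,2]<b); print(n,a,k.sum(),P[k].mean(0),P[k].min(0),P[k].max(0))
E
```

```text
0.121 0.135 [278 258  23  24 442] [288.94117647 269.40497738] [ 0.52284    -0.02322504  0.12580589] [ 0.51444609 -0.03272509  0.12108132] [ 0.53108309 -0.01499889  0.12781501]
0.11 0.118 [ 264  238   54   53 1520] [290.60526316 262.40592105] [ 0.5231892  -0.02181249  0.11537331] [ 0.50180171 -0.04529639  0.11001705] [ 0.54370945 -0.00288058  0.1179848 ]
0.056 0.064 [ 255  200   84   82 3325] [297.96781955 231.35639098] [ 0.52526842 -0.01312314  0.06040561] [ 0.48300938 -0.06368501  0.05604768] [0.56190489 0.01564169 0.06398272]
[[ 0.51992991 -0.02200706  0.12595018]
 [ 0.52083608 -0.02145791  0.12727645]
 [ 0.52156631 -0.02151821  0.12712987]
 [ 0.52211275 -0.02226728  0.12531875]
 [ 0.52285486 -0.0223082   0.12521898]
 [ 0.52377838 -0.02163589  0.12684293]
 [ 0.52450792 -0.02171152  0.12665929]
 [ 0.52531168 -0.0214811   0.1272153 ]
 [ 0.52597147 -0.02185791  0.1263038 ]
 [ 0.5267558  -0.02170392  0.12667509]]
255 [ 60. 116. 115. 117. 116. 116. 116. 117. 115.  61.]
259 [ 61. 116. 116. 121. 125. 121. 115. 117. 115.  60.]
263 [ 63. 116. 116. 126. 126. 125. 115. 115. 115.  62.]
267 [11
[... 277 characters left out ...]
[  1.   2.   1. 114. 115. 115.  -0.   1.   0.   2.]
291 [ 0.  2.  2.  1.  1.  1.  0. -0.  0.  1.]
295 [ 1.  1.  1.  0.  0.  1.  1.  1.  1. -1.]
299 [ 2.  1.  0.  0.  0. -0.  1.  1.  0.  0.]
scene 0.117 82 [ 0.52640887 -0.02370793  0.12233201] [ 0.5151998  -0.03224413  0.11702938] [ 0.5348965  -0.01550045  0.12804117]
scene 0.057 546 [ 0.53438626 -0.02209778  0.05859012] [ 0.49171237 -0.06157723  0.05700312] [0.56463704 0.01558585 0.06295377]
side 0.117 135 [ 0.51945384 -0.02698948  0.12210375] [ 0.50082772 -0.04306436  0.11705867] [ 0.53603729 -0.00776487  0.12989978]
side 0.057 671 [ 0.5178486  -0.03176138  0.0606637 ] [ 0.48120342 -0.06600959  0.05711223] [0.56032448 0.01459591 0.06299337]
```

View pics/wz.png

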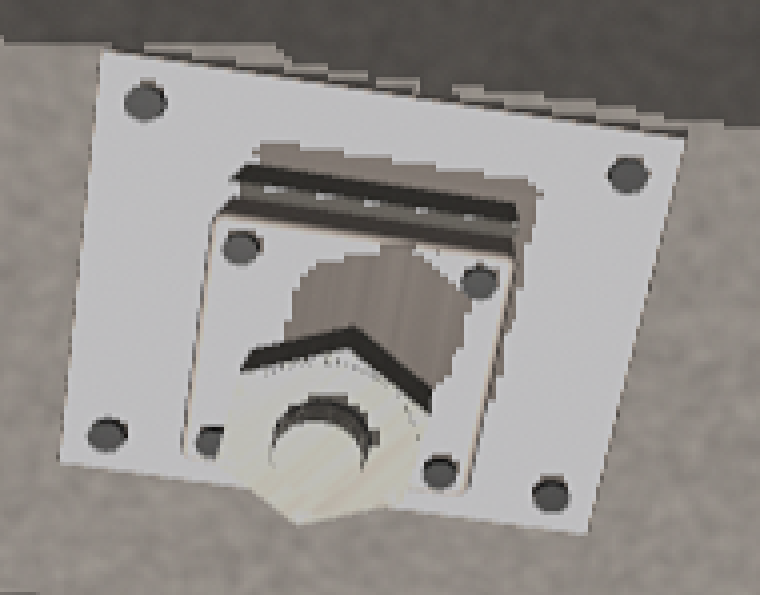

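```bash
cat >> h.py <<'E'
def hexfit(f,zt=.1155,zb=.111,box=(210,400,140,310)):
    p,d,K,R,t=load(f); P=pts(d,K,R,t)
    m=(P[...,2]>zb)&(P[...,2]<zt+.02)&(d>0); m[box[3]:]=0; m[:box[2]]=0; m[:,:box[0]]=0;m[:,box[1]:]=0
    k=np.ones((3,3),np.uint8); m=cv2.morphologyEx(m.astype(np.uint8),cv2.MORPH_CLOSE,k)
    c=max(cv2.findContours(m,cv2.RETR_EXTERNAL,cv2.CHAIN_APPROX_NONE)[0],key=cv2.contourArea).reshape(-1,2)
    W=np.array([ray(u,v,zt,K,R,t)[:2] for u,v in c])
    best=[]
    for a in range(0,60):
        r=[];cen=[]
        for j in range(3):
            n=np.array([np.cos(np.radians(a+60*j)),np.sin(np.radians(a+60*j))]); s=W@n
            r.append(s.max()-s.min()); cen.append((s.max()+s.min())/2)
        N=np.array([[np.cos(np.radians(a+60*j)),np.sin(np.radians(a+60*j))] for j in range(3)])
        best.append((sum(r),a,np.round(np.array(r)*1000,1),np.round(np.linalg.lstsq(N,np.array(cen),rcond=None)[0],4)))
    best.sort(key=lambda x:x[0]); return best[:5],W
E
python3 - <<'E'
from h import *
b,W=hexfit('pics/wrist0.npz')
for x in b: print(x)
# stud top circle
p,d,K,R,t=load('pics/wrist0.npz')
for n,u in (('c',288.5),('l',278),('r',301)): print(n,ray(u,269.5,.126,K,R,t))
E
```

```text
(np.float64(0.11661072510075493), 45, array([39.3, 39.4, 37.9]), array([ 0.5229, -0.0234]))
(np.float64(0.11697316418862716), 46, array([39.4, 39.5, 38.1]), array([ 0.5229, -0.0234]))
(np.float64(0.11718978601984789), 44, array([39.3, 39.7, 38.1]), array([ 0.5228, -0.0234]))
(np.float64(0.11774736320781942), 47, array([39.7, 39.8, 38.3]), array([ 0.5229, -0.0234]))
(np.float64(0.11784743227005864), 43, array([39.4, 40.1, 38.4]), array([ 0.5228, -0.0235]))
c [ 0.52252544 -0.02320248  0.126     ]
l [ 0.51463055 -0.02320622  0.126     ]
r [ 0.53192383 -0.02319803  0.126     ]
```

Call:
servo_tool:
  increments:
    - [-0.004,0,-0.003,-7]
    - [-0.008,0,-0.006,-14]
    - [-0.012,0,-0.01,-21]
    - [-0.016,0,-0.014,-28]
    - [-0.02,0,-0.018,-35]
    - [-0.024,0,-0.021,-42]
    - [-0.027,0,-0.0235,-49]
    - [-0.027,0,-0.0235,-56]
  fingers: 0
  force: 60

```text
time: 0.82
eef_pos: [0.5225, -0.0239, 0.2311]
tcp_rot: [-0.623, -0.334, 0.334, 0.623]
ft_force: [1.1, -0.2, -0.0]
width: 0.999
```

Call:
servo_tool:
  increments:
    - [0,0,0,-7]
    - [0,0,0,-14]
    - [0,0,0,-21]
    - [0,0,0,-28]
    - [0,0,0,-35]
    - [0,0,0,-42]
    - [0,0,0,-49]
    - [0,0,0,-49]

```text
time: 1.48
eef_pos: [0.5229, -0.0235, 0.2311]
tcp_rot: [-0.429, -0.562, 0.562, 0.429]
ft_force: [0.3, -0.2, 0.2]
width: 0.996
```

```bash
cat > cap.py <<'E'
from workcell import env
import cv2,numpy as np,sys
s=env.observe(); c=env.calibration("wrist"); p,d=env.read_camera("wrist"); n=sys.argv[1]
cv2.imwrite(f"pics/{n}.png",p[:,:,::-1]); np.savez(f"pics/{n}.npz",p=p,d=d,K=c["camera_matrix"],r=c["rvec"],t=c["tvec"])
print({k:np.round(v,4) for k,v in s.items()})
E
python3 cap.py w1
```

```text
{'time': np.float64(1.4833), 'joint_positions': array([-0.1149,  0.2411,  1.596 , -0.    ,  1.3049, -1.9535]), 'joint_velocities': array([-0.0013, -0.0007, -0.0006, -0.0005, -0.0007,  0.2391]), 'joint_efforts': array([ 1.90000e-03, -5.06880e+01, -3.60135e+01, -1.50000e-03,
        1.20000e-03, -2.92060e+00]), 'eef_pos': array([ 0.5229, -0.0235,  0.2311]), 'tcp_rot': array([-0.4286, -0.5622,  0.5624,  0.4289]), 'ft_force': array([ 0.2509, -0.1723,  0.2421]), 'moment': array([ 0.0262, -0.0221, -0.0063]), 'width': np.float64(0.9962)}
```

View pics/w1.png

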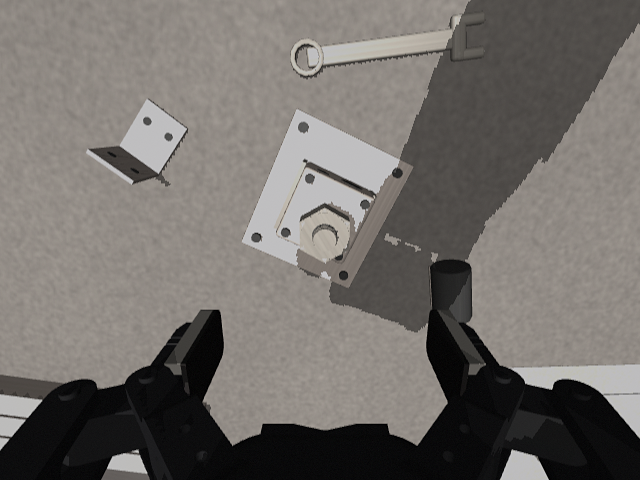

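```bash
python3 - <<'E'
from h import *
b,W=hexfit('pics/w1.npz',box=(270,380,180,290))
for x in b[:3]: print(x)
p,d,K,R,t=load('pics/w1.npz');P=pts(d,K,R,t)
m=(P[...,2]>.1215)&(P[...,2]<.135)
m[:180]=0;m[290:]=0;m[:,:270]=0;m[:,380:]=0
v,u=np.nonzero(m); print(len(u),P[m].mean(0)); q=[(ray(a,b,.126,K,R,t)) for a,b in zip(u,v)]; q=np.array(q); print((q.max(0)+q.min(0))/2,q.max(0)-q.min(0))
m=(P[...,2]>.112)&(P[...,2]<.1195); m[:180]=0;m[290:]=0;m[:,:270]=0;m[:,380:]=0; print(np.median(P[m][:,2]))
E
```

```text
(np.float64(0.11560993706243947), 46, array([38.8, 37.7, 39.1]), array([ 0.5223, -0.0239]))
(np.float64(0.11562234237135174), 45, array([38.8, 38. , 38.9]), array([ 0.5223, -0.024 ]))
(np.float64(0.11613636695163154), 47, array([39. , 37.8, 39.3]), array([ 0.5224, -0.0239]))
461 [ 0.52220037 -0.02398799  0.1258983 ]
[ 0.52212037 -0.02403869  0.126     ] [1.83618303e-02 1.76830260e-02 5.55111512e-17]
0.11547477631568168
```

Call:
servo_tool:
  increments:
    - [0,0.02,0,0]
    - [0,0.045,0,0]
    - [0,0.07,0,0]
    - [0,0.095,0,0]
    - [0,0.115,0,0]
    - [0,0.13,0,0]
    - [0,0.14,0,0]
    - [0,0.147,0,0]

```text
time: 2.2
eef_pos: [0.5227, -0.0235, 0.0832]
tcp_rot: [-0.431, -0.56, 0.561, 0.432]
ft_force: [-0.2, -0.3, -0.1]
width: 1.0
```

```bash
python3 cap.py w2;python3 - <<'E'
from workcell import env
import cv2
p,d=env.read_camera("side"); cv2.imwrite("pics/s2.png",cv2.resize(p[180:380,230:430,::-1],None,fx=3,fy=3))
E
```

```text
{'time': np.float64(2.2), 'joint_positions': array([-0.1149,  0.4166,  1.7389,  0.    ,  0.9873, -1.9443]), 'joint_velocities': array([-0.0006,  0.1084,  0.0334, -0.0002, -0.1626, -0.0136]), 'joint_efforts': array([-9.20000e-03, -5.50032e+01, -2.97115e+01, -2.00000e-04,
        1.48000e-01,  6.80000e-02]), 'eef_pos': array([ 0.5227, -0.0235,  0.0832]), 'tcp_rot': array([-0.431 , -0.5601,  0.5605,  0.4317]), 'ft_force': array([-0.2131, -0.3025, -0.1176]), 'moment': array([-0.031 ,  0.0282,  0.0101]), 'width': np.float64(1.0001)}
```

View pics/w2.png

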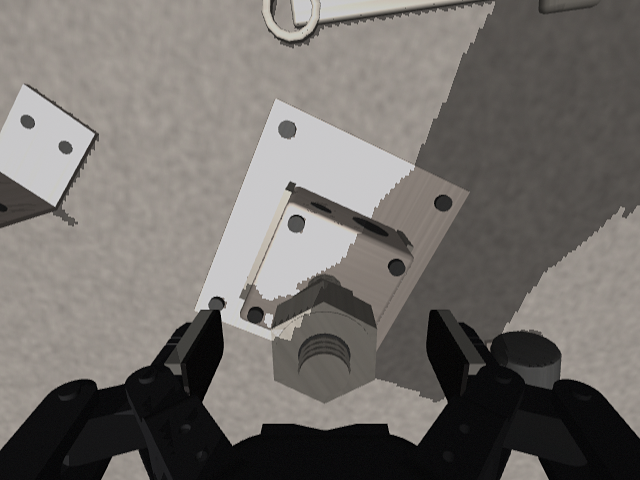

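View pics/s2.png

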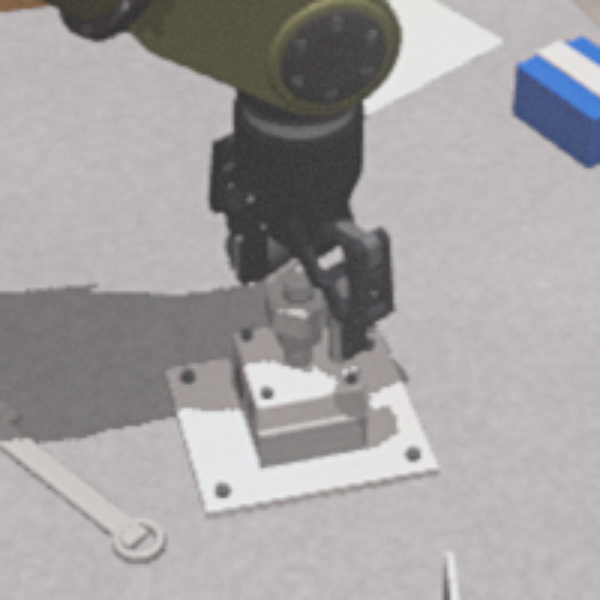

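Call:
servo_tool:
  increments:
    - [0,0,0,0]
    - [0,0,0,0]
    - [0,0,0,0]
    - [0,0,0,0]
    - [0,0,0,0]
    - [0,0,0,0]
    - [0,0,0,0]
    - [0,0,0,0]
  fingers: 255
  force: 60

```text
time: 2.97
eef_pos: [0.5233, -0.0236, 0.0851]
tcp_rot: [0.431, 0.561, -0.561, -0.43]
ft_force: [-1.5, -1.4, 5.8]
width: 0.435
```

```bash
python3 cap.py w3
```

```text
{'time': np.float64(2.9667), 'joint_positions': array([-1.1500e-01,  4.1380e-01,  1.7377e+00, -2.0000e-04,  9.8900e-01,
       -1.9473e+00]), 'joint_velocities': array([ 0.0003, -0.0005, -0.0005, -0.0003, -0.0017,  0.0009]), 'joint_efforts': array([ 3.89800e-01, -5.19436e+01, -2.89833e+01,  1.94300e-01,
       -4.22100e-01,  1.44000e-02]), 'eef_pos': array([ 0.5233, -0.0236,  0.0851]), 'tcp_rot': array([ 0.4309,  0.5611, -0.5608, -0.4301]), 'ft_force': array([-1.5052, -1.3676,  5.7953]), 'moment': array([-0.1152,  0.3223,  0.0312]), 'width': np.float64(0.4355)}
```

View pics/w3.png

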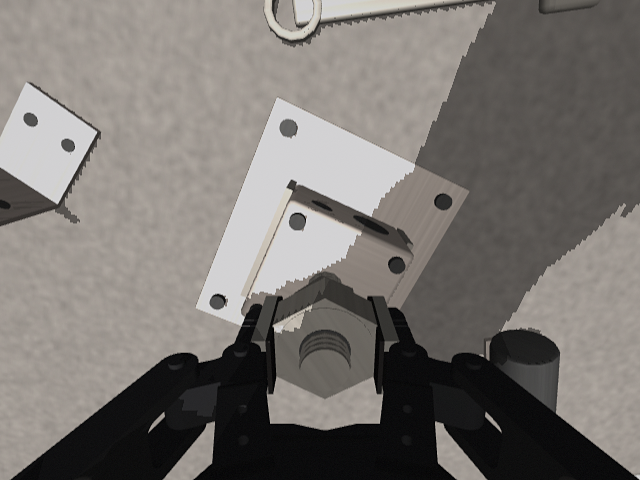

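Call:
servo_tool:
  increments:
    - [0,0.00015,0,6]
    - [0,0.0003,0,12]
    - [0,0.0004,0,18]
    - [0,0.0005,0,24]
    - [0,0.0007,0,30]
    - [0,0.0008,0,36]
    - [0,0.0009,0,42]
    - [0,0.0011,0,48]

```text
time: 3.68
eef_pos: [0.5232, -0.024, 0.084]
tcp_rot: [0.623, 0.336, -0.336, -0.622]
ft_force: [-3.2, -4.9, 7.4]
width: 0.437
```

```bash
cat > st.py <<'E'
from workcell import env
import numpy as np
from scipy.spatial.transform import Rotation as Ro
s=env.observe(); x=Ro.from_quat(s['tcp_rot']).as_matrix()[:,0]
print('t',round(s['time'],2),'p',np.round(s['eef_pos'],4),'jawang',round(np.degrees(np.arctan2(x[1],x[0])),2),'F',np.round(s['ft_force'],1),'M',np.round(s['moment'],3),'w',round(s['width'],3),'j6',round(s['joint_positions'][5],3),'e6',round(s['joint_efforts'][5],3),'v6',round(s['joint_velocities'][5],3))
E
python3 st.py
```

```text
t 3.68 p [ 0.5232 -0.024   0.084 ] jawang 56.7 F [-3.2 -4.9  7.4] M [-0.771  0.543  0.105] w 0.437 j6 -1.105 e6 -2.518 v6 1.25
```

Call:
servo_tool:
  increments:
    - [0,0.00015,0,6]
    - [0,0.0003,0,12]
    - [0,0.0004,0,18]
    - [0,0.0005,0,24]
    - [0,0.0005,0,24]

```text
time: 4.1
eef_pos: [0.5231, -0.0242, 0.0835]
tcp_rot: [0.679, 0.199, -0.198, -0.678]
ft_force: [-3.8, -6.3, 7.7]
width: 0.434
```

```bash
python3 st.py
```

```text
t 4.1 p [ 0.5231 -0.0242  0.0835] jawang 32.6 F [-3.8 -6.3  7.7] M [-0.939  0.668 -0.077] w 0.434 j6 -0.684 e6 2.208 v6 -0.157
```

Call:
servo_tool:
  increments:
    - [0,0.0001,0,5]
    - [0,0.0002,0,10]
    - [0,0.0003,0,15]
    - [0,0.0004,0,20]

```text
time: 4.43
eef_pos: [0.5229, -0.0243, 0.083]
tcp_rot: [0.703, 0.078, -0.079, -0.702]
ft_force: [-6.4, -6.4, 7.6]
width: 0.437
```

```bash
python3 st.py
```

```text
t 4.43 p [ 0.5229 -0.0243  0.083 ] jawang 12.75 F [-6.4 -6.4  7.6] M [-1.008  0.924  0.144] w 0.437 j6 -0.337 e6 -2.092 v6 1.039
```

Call:
servo_tool:
  increments:
    - [0,0.0001,0,5]
    - [0,0.0002,0,10]
    - [0,0.0003,0,15]
    - [0,0.0004,0,20]

```text
time: 4.77
eef_pos: [0.5227, -0.0243, 0.0829]
tcp_rot: [0.706, -0.045, 0.044, -0.705]
ft_force: [-10.8, -7.6, 13.8]
width: 0.438
```

```bash
python3 st.py
```

```text
t 4.77 p [ 0.5227 -0.0243  0.0829] jawang -7.21 F [-10.8  -7.6  13.8] M [-0.982  1.597  0.653] w 0.438 j6 0.011 e6 -1.53 v6 1.037
```

Call:
servo_tool:
  increments:
    - [0,0,0,0]
    - [0,0,0,0]
    - [0,0,0,0]

```text
time: 5.02
eef_pos: [0.5228, -0.0243, 0.0829]
tcp_rot: [0.706, -0.043, 0.043, -0.705]
ft_force: [-10.0, -6.5, 12.4]
width: 0.437
```

```bash
python3 st.py; python3 cap.py w4
```

```text
t 5.02 p [ 0.5228 -0.0243  0.0829] jawang -7.02 F [-10.   -6.5  12.4] M [-0.982  1.46   0.05 ] w 0.437 j6 0.007 e6 0.081 v6 -0.001
{'time': np.float64(5.0167), 'joint_positions': array([-1.1580e-01,  4.1670e-01,  1.7395e+00, -1.5000e-03,  9.8550e-01,
        7.5000e-03]), 'joint_velocities': array([-0.0004,  0.0009, -0.0011,  0.001 ,  0.0009, -0.0011]), 'joint_efforts': array([  3.6738, -49.2297, -29.9064,   1.4445,  -1.9945,   0.0808]), 'eef_pos': array([ 0.5228, -0.0243,  0.0829]), 'tcp_rot': array([ 0.7062, -0.0433,  0.0432, -0.7053]), 'ft_force': array([-9.9975, -6.5469, 12.4169]), 'moment': array([-0.9818,  1.4602,  0.0495]), 'width': np.float64(0.437)}
```

View pics/w4.png

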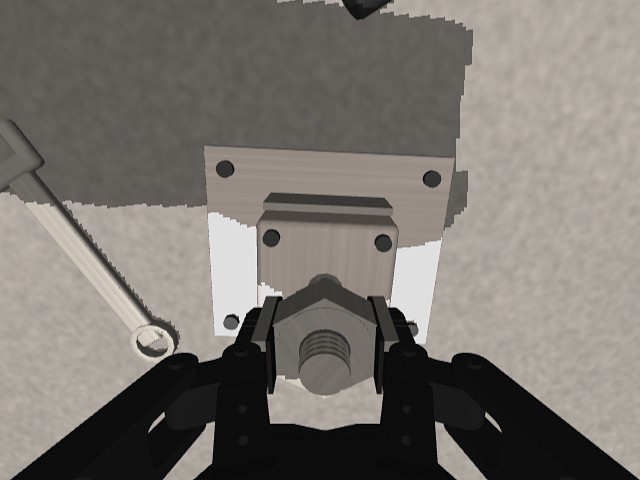

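Call:
servo_tool:
  increments:
    - [0,0,0,1]
    - [0,0,0,2]
    - [0,0,0,3]

```text
time: 5.32
eef_pos: [0.5227, -0.0243, 0.0829]
tcp_rot: [0.705, -0.062, 0.062, -0.704]
ft_force: [-8.9, -6.6, 13.2]
width: 0.44
```

```bash
python3 st.py
```

```text
t 5.32 p [ 0.5227 -0.0243  0.0829] jawang -10.0 F [-8.9 -6.6 13.2] M [-1.029  1.566  0.633] w 0.44 j6 0.06 e6 0.247 v6 0.208
```

Call:
servo_tool:
  increments:
    - [0,0,0,0]
    - [0,0,0,0]
    - [0,0,0,0]

```text
time: 5.57
eef_pos: [0.5227, -0.0243, 0.0829]
tcp_rot: [0.705, -0.062, 0.061, -0.704]
ft_force: [-9.9, -6.5, 12.4]
width: 0.436
```

```bash
python3 st.py
```

```text
t 5.57 p [ 0.5227 -0.0243  0.0829] jawang -9.97 F [-9.9 -6.5 12.4] M [-0.923  1.509  0.517] w 0.436 j6 0.059 e6 0.486 v6 -0.001
```

Call:
servo_tool:
  increments:
    - [0,0,0,1]
    - [0,0,0,2]

```text
time: 5.73
eef_pos: [0.5227, -0.0243, 0.0829]
tcp_rot: [0.704, -0.074, 0.074, -0.703]
ft_force: [-10.1, -7.2, 13.1]
width: 0.434
```

```bash
python3 st.py
```

```text
t 5.73 p [ 0.5227 -0.0243  0.0829] jawang -11.99 F [-10.1  -7.2  13.1] M [-1.009  1.588  0.748] w 0.434 j6 0.095 e6 0.207 v6 0.21
```

Call:
servo_tool:
  increments:
    - [0,0,0,0]
    - [0,0,0,0]
    - [0,0,0,0]

```text
time: 5.98
eef_pos: [0.5227, -0.0243, 0.0829]
tcp_rot: [0.704, -0.074, 0.074, -0.703]
ft_force: [-9.6, -7.5, 12.1]
width: 0.436
```

```bash
python3 st.py
```

```text
t 5.98 p [ 0.5227 -0.0243  0.0829] jawang -11.98 F [-9.6 -7.5 12.1] M [-0.955  1.565  0.437] w 0.436 j6 0.094 e6 0.47 v6 0.0
```

Call:
servo_tool:
  increments:
    - [0,0,0,0]
    - [0,0,0,0]
    - [0,0,0,0]
    - [0,0,0,0]
    - [0,0,0,0]
    - [0,0,0,0]
    - [0,0,0,0]
    - [0,0,0,0]
  fingers: 0

```text
time: 6.65
eef_pos: [0.523, -0.0235, 0.0818]
tcp_rot: [-0.703, 0.074, -0.074, 0.703]
ft_force: [-0.3, -0.5, -1.1]
width: 0.999
```

```bash
python3 st.py; python3 cap.py w5
```

```text
t 6.65 p [ 0.523  -0.0235  0.0818] jawang -12.0 F [-0.3 -0.5 -1.1] M [-0.018 -0.03  -0.022] w 0.999 j6 0.095 e6 0.0 v6 -0.0
{'time': np.float64(6.65), 'joint_positions': array([-0.1148,  0.4187,  1.7397,  0.    ,  0.9833,  0.0946]), 'joint_velocities': array([ 0.001 ,  0.0007,  0.0006, -0.0007, -0.0002, -0.0004]), 'joint_efforts': array([ 7.60000e-03, -5.48534e+01, -2.99012e+01,  8.00000e-04,
        1.00000e-04,  3.00000e-04]), 'eef_pos': array([ 0.523 , -0.0235,  0.0818]), 'tcp_rot': array([-0.7032,  0.0739, -0.0739,  0.7032]), 'ft_force': array([-0.2989, -0.5295, -1.1437]), 'moment': array([-0.0183, -0.0297, -0.0222]), 'width': np.float64(0.999)}
```

View pics/w5.png

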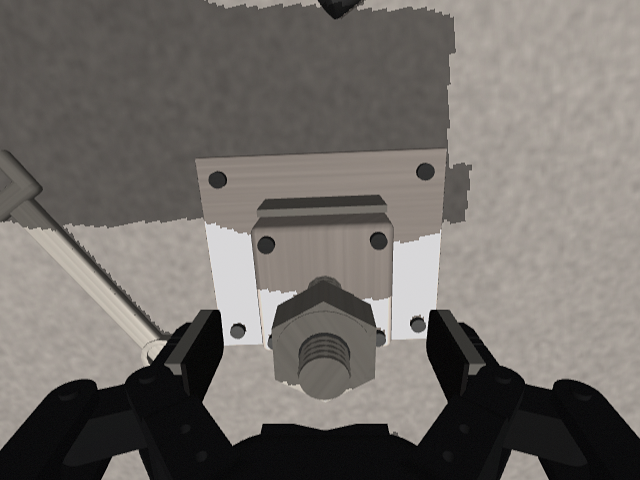

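Call:
servo_tool:
  increments:
    - [0,-0.02,0,0]
    - [0,-0.045,0,0]
    - [0,-0.07,0,0]
    - [0,-0.095,0,0]
    - [0,-0.115,0,0]
    - [0,-0.13,0,0]
    - [0,-0.14,0,0]
    - [0,-0.147,0,0]

```text
time: 7.37
eef_pos: [0.5231, -0.0235, 0.2298]
tcp_rot: [0.703, -0.074, 0.074, -0.703]
ft_force: [-0.1, -0.1, -1.2]
width: 0.999
```

```bash
python3 st.py; python3 cap.py w6; python3 - <<'E'
from h import *
b,W=hexfit('pics/w6.npz',zt=.113,zb=.1085,box=(270,380,180,290))
for x in b[:3]: print(x)
p,d,K,R,t=load('pics/w6.npz');P=pts(d,K,R,t)
m=(P[...,2]>.109)&(P[...,2]<.118); m[:180]=0;m[290:]=0;m[:,:270]=0;m[:,380:]=0; print(np.median(P[m][:,2]))
E
```

```text
t 7.37 p [ 0.5231 -0.0235  0.2298] jawang -12.0 F [-0.1 -0.1 -1.2] M [0.019 0.013 0.016] w 0.999 j6 0.095 e6 0.0 v6 0.0
{'time': np.float64(7.3667), 'joint_positions': array([-0.1148,  0.2419,  1.598 , -0.    ,  1.3007,  0.0946]), 'joint_velocities': array([ 0.0005, -0.0544, -0.0929,  0.0005,  0.1688,  0.0005]), 'joint_efforts': array([ 1.79000e-02, -5.09832e+01, -3.59434e+01, -0.00000e+00,
       -1.46900e-01,  1.00000e-04]), 'eef_pos': array([ 0.5231, -0.0235,  0.2298]), 'tcp_rot': array([ 0.7032, -0.0736,  0.0742, -0.7032]), 'ft_force': array([-0.1403, -0.0638, -1.1704]), 'moment': array([0.0193, 0.0134, 0.0162]), 'width': np.float64(0.9986)}
(np.float64(0.11522426066897687), 49, array([39. , 38.8, 37.4]), array([ 0.5226, -0.0236]))
(np.float64(0.11546770657121097), 50, array([39.2, 38.8, 37.5]), array([ 0.5226, -0.0236]))
(np.float64(0.11571708582827417), 48, array([39.1, 39. , 37.6]), array([ 0.5226, -0.0235]))
0.11295192735752613
```

View pics/w6.png

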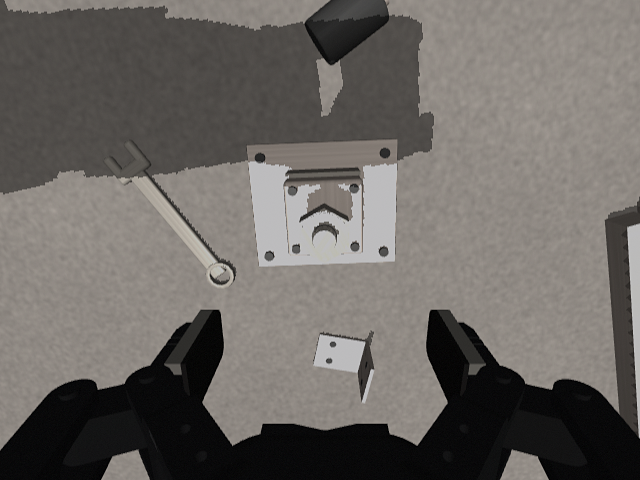

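```bash
python3 -c "
from workcell import env
print(env.finish_job())"
```

```text
the job is handed in; nothing more can be done
None
```

I ran the second nut down onto the first in a single grip, about 117° clockwise and 2.5 mm down. I then tightened it by feel, let go, lifted clear and handed the job in at about 7.4 s. The verdict isn't reported, and I couldn't measure the force between the nuts directly.

**Torque:** The last two small steps read about 0.63 and 0.75 N m while turning. At a standstill they read 0.52 and then 0.44 N m, inside the 0.4 to 0.6 range for tight. Wrist forces stayed under about 20 N.

**After release:**
- **Position:** the nut faces were at 48–49°, where the hand left them at 48°, so it did not spring back measurably.
- **Height:** its centre is about 44 mm above the upright, at the top of the expected 42–44 mm.
- **Surroundings:** the robot touches nothing. The motor, bracket and spanner look undisturbed in the last wrist picture, though I did not measure their positions.

**Readings that disagreed:**
- **Standstill after the fast step:** just after the nuts met, I read only 0.05 N m at a standstill, against 0.65 N m while turning. I put this down to springback after the quick stop.
- **Final step:** the standstill torque fell slightly, from 0.52 to 0.44 N m, while the turning torque rose.
- **Angle estimate:** judged by the angle turned since contact, the torque comes to about 0.5–0.6 N m, a little below the turning readings.

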